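Open the cover of a polishing spindle's drive box

TASK

Turn the two brass thumbscrews on the teal cover of the drive box anticlockwise to their stops, one after the other. Then lift the cover off by its black handle and set it down, without dropping it, in the middle of the plywood board, right way up and lengthways along the board.

Things in the scene. Friction and masses are not known exactly. Their poses are not given: they have to be found in the camera images.
- cover: Teal sheet-metal tray upside down over a grey fixed box: 250 (x) x 130 (y) x 34 mm, 30 mm skirts, 0.5 kg. Origin: centre of lower rim, z up; starts 45 mm above bench, clears the box after 30 mm straight up (2 mm side play). Central black handle: bar 70 mm along x, 14 wide, 60 to 74 mm above origin, free beneath; grip across y. Two brass screws at x = -92, +92 mm, y = 0, stay in it.
- screw_near (a joint): Brass wing thumbscrew at cover x = -92 mm, vertical axis; rad, grows anticlockwise from above. Wing 34 mm long, 10 thick, 42 to 67 mm above the cover's origin. Its length points at (value - 1.2) from the cover's x. Starts at 0 to 0.2, frees the cover by 0.95, stops at 1.2 (wing along the cover's length). Turns with 0.04 N m, stays where left. A loose spare lying on the bench is not needed.
- screw_far (a joint): The same for the identical thumbscrew at cover x = +92 mm, the end farther from the robot.
- board: Light plywood board lying fixed on the bench, 300 mm along its x, 200 mm along its y, 18 mm thick. Origin: centre of its underside, z up. The cover stands on it on its skirts, cover origin then 18 mm above the bench.

How it is judged (in metres and radians):
On the way, in this order (a step that is already met when the one before it is completed fails the run):
1. one thumbscrew is turned loose while the cover is still in place (value of joint any of screw_near, screw_far above 0.95 rad and distance of cover from where it was at the start of the episode below 0.015 m), for 0.1 s.
2. both thumbscrews are turned loose while the cover is still in place (value of joint each of screw_near, screw_far above 0.95 rad and distance of cover from where it was at the start of the episode below 0.015 m), for 0.1 s.
3. the cover is lifted clear of the box (height (world z) of cover above 0.078 m and contact force between the fingers and cover above 0.5 N), for 0.1 s.
4. the cover is lowered onto the board while still held (within 15 mm of resting) (horizontal distance between cover and board below 0.045 m and height (world z) of cover below 0.033 m and contact force between the fingers and cover above 0.5 N), for 0.05 s.
At the end, for the whole second after the job is handed in: The cover rests flat (within 5 degrees), right way up and still on the plywood board, its centre within 40 mm of the board's centre and its length within 15 degrees of the board's length (either way round); both thumbscrews are still turned to 0.85 rad or more (horizontal distance between cover and board below 0.04 m and angle between the x axis of cover and the x axis of board, either way round below 0.26 rad and angle between cover's own z axis and vertical below 0.09 rad and height (world z) of cover between 0.012 and 0.024 m and linear speed of cover below 0.02 m/s and value of joint each of screw_near, screw_far above 0.85 rad); the robot touches nothing.
It also fails if it takes over 58 s, if anything falls off the work surface, if the arm or the gripper's body presses on something with over 40 N, if the wrist force passes 120 N, or if a joint passes its speed limit or range.

ROBOT

A 6-joint arm with a two-finger parallel gripper is mounted at the origin on the work surface. World frame = base frame: x ahead of the robot, y to its left, z up, the work surface at z = 0. Lengths are in mm, angles in rad, forces in N, time in s.
With the tool pointing down it reaches from about 300 to 950 mm from the base axis. Payload 3.1 kg.
Tool frame: the origin (TCP) lies at the centre of the arm's flange, where the gripper is bolted on; the fingertips stand 173 mm ahead of it and the grasp point (between the pads) lies 155 mm ahead of it (hold_point_z is the distance from the TCP to the grasp point, in mm); z points along the fingers, y is the line along which they close (so a half turn about z gives the same grasp; the last joint's range is limited). The gripper opens to 85 mm and grips with 20 to 120 N. Pads are 22 mm wide; open, the fingers measure 114 mm over their backs; the gripper's body (76 mm by 85 mm) begins 54 mm behind the grasp point. The pads swing forward as they close: fully open they stand 13 mm farther back than shut.
Start: joints at [1.118, 0.308, 1.634, -0, 1.2, -0.07], TCP at [233.476, 579.761, 404.672] pointing down, gripper open.
Joint ranges: [-3.06, 3.06], [-0.79, 1.96], [0.05, 2.63], [-1.19, 4.34], [0.05, 2.64], [-2.94, 2.94]. Speed limits (rad/s): [2.79, 2.79, 3.14, 3.14, 3.14, 3.14].

INTERFACE

Orientations are given as a 3x3 rotation matrix whose columns are the frame's x, y, z axes.
In Python, from workcell import observe, read_camera, sign_off, hold_point_z gives the robot as it stands. The module is installed in compiled form; this text tells all that it offers.
- The arm moves only by the shell command python3 -m handwheel 'ROWS'. ROWS is JSON, a list of rows, each an object of numbers: "grip": the closure, from -1 (fully open) to 1 (shut); "x", "y", "z": the shift along the world's x, y, z in units of 30 mm (1.0 is 30 mm); "roll": the turn about the world's z in units of 5 degrees (1.0 is 5 degrees). A call has exactly 8 rows; each row shifts and turns the commanded pose from where the row before left it; what a row does not reach is not made up. A row lasts 1/12 s, in which the tool goes at most 41.7 mm and 7.16 degrees, less where a joint would pass 70% of its speed; a pose out of reach is approached as far as the arm can. A call is refused whole if a number of a shift passes 1 or a number of a turn 1, either way. A call with a gripper value outside its range is refused whole. The fingers move at their own pace and stop on an object; the grip force is fixed at half the most. Time passes only in rows, so rows that do not move let the fingers close, or fill a call up. It gives the time, the measured TCP pose, the force, the opening and the grip force at its end, in the units of the state.
- observe(): the state, without advancing time (a new reading comes with each control period).
- read_camera(name): name is "scene" or "top"; returns a dict with "image" (480x640x3 uint8, blue, green, red), "fx", "fy", "cx", "cy" (pixels), "extrinsics" (4x4, takes a point from camera to world coordinates). Camera axes: x right, y down, z forward; pixel columns grow to the right and rows downward; lengths in mm; the calibration is good to about 2 mm. A picture is of the moment at which its call begins. There is no depth.
- sign_off(): hands the job in; it is judged then, once.
The state is a dict: "time_s": time; "joints": joint angles; "joint_velocities": joint speeds; "effort": joint torques, N m; "ee_pos": TCP position; "tcp_rot": TCP orientation; "contact_force": force on the tool from outside, world axes, zero at the start; "moment": the same for the moment, N m; "width": opening from 0.0 (shut) to 1.0 (fully open); "finger_force": force on a finger pad.
Only numpy, scipy, OpenCV 4.12 (cv2) and the standard library are available. Lean on these libraries where they do the work, as an engineer would, in place of code of your own. Each camera call takes 0.05 s, during which the arm holds its last target. There are 200 camera calls.

## Working session

There is one attempt and no reset: what is moved stays moved. The work goes in short steps, Python scripts to look and compute and a shell command to move; the robot and the scene stay as the last step left them, time stands still between calls to the robot, and variables do not carry over. Pictures are saved under pics/ and viewed, at most 10 in all, crops included, and the job is handed in when it is done.

```bash
mkdir -p pics
python3 - <<'E'
from workcell import *
import cv2,numpy as np
for n in("scene","top"):
    c=read_camera(n);cv2.imwrite(f"pics/{n}0.png",c["image"]);print(n,c["fx"],c["cx"],c["cy"],np.round(c["extrinsics"],3).tolist())
s=observe();print(s["time_s"],s["ee_pos"],np.round(s["tcp_rot"],3).tolist(),hold_point_z)
E
```

```text
scene 464.03249776922775 324.9468598564179 236.91021925167743 [[0.753, 0.494, -0.435, 880.06], [0.658, -0.556, 0.508, -402.626], [0.009, -0.669, -0.744, 640.737], [0.0, 0.0, 0.0, 1.0]]
top 477.6339768044315 315.71089619519216 236.3002011010219 [[-0.014, -0.977, 0.215, 413.785], [-1.0, 0.013, -0.007, -15.051], [0.004, -0.215, -0.977, 731.92], [0.0, 0.0, 0.0, 1.0]]
0.1 [233.27175741 579.4218068  403.56748984] [[-0.928, 0.373, -0.001], [0.373, 0.928, -0.002], [0.0, -0.002, -1.0]] 154.70000000000002
```

View pics/top0.png

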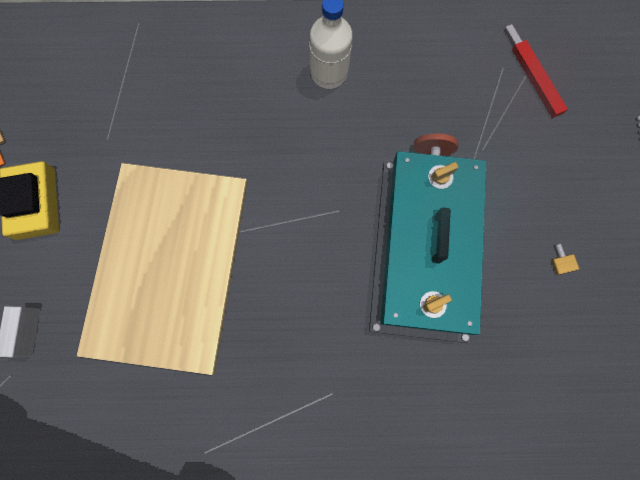

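View pics/scene0.png

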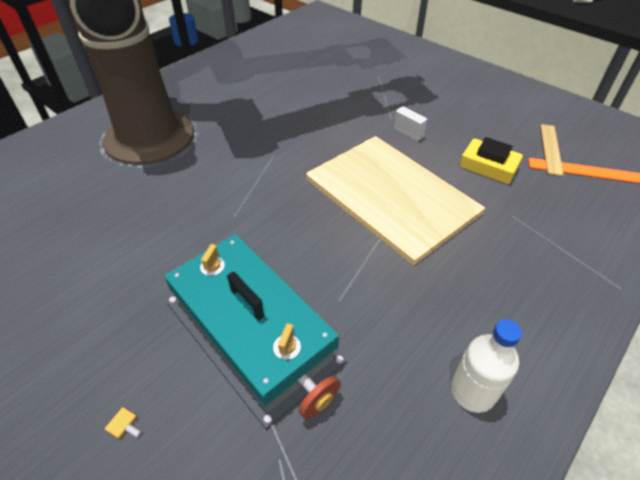

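The top view shows the cover at about (437,242), far screw (441,175), near screw (434,304), and the board centre at (163,268). A spare screw lies at (566,264) and a bottle stands at (330,50). Next I measure these by mask and ray.

```bash
cat > h.py <<'E'
import cv2,numpy as np
from workcell import *
def ray(c,px,z):
    E=np.array(c["extrinsics"]);px=np.atleast_2d(px).astype(float)
    d=np.c_[(px[:,0]-c["cx"])/c["fx"],(px[:,1]-c["cy"])/c["fy"],np.ones(len(px))]@E[:3,:3].T
    return E[:3,3]+d*((z-E[2,3])/d[:,2])[:,None]
def blobs(c,lo,hi,amin):
    m=cv2.inRange(cv2.cvtColor(c["image"],cv2.COLOR_BGR2HSV),lo,hi)
    cs,_=cv2.findContours(m,cv2.RETR_EXTERNAL,cv2.CHAIN_APPROX_NONE)
    return [k.reshape(-1,2) for k in cs if cv2.contourArea(k)>amin]
def rect(P):
    (x,y),(w,h),a=cv2.minAreaRect(P[:,:2].astype(np.float32))
    if w<h:w,h,a=h,w,a+90
    return np.round([x,y,w,h,(a+90)%180-90],1)
E
cat > look.py <<'E'
from h import *
for n in("top","scene"):
    c=read_camera(n);print(n)
    for k in blobs(c,(80,100,40),(100,255,255),1000):
        print("teal",rect(ray(c,k,79)))
    for k in blobs(c,(12,60,120),(30,255,255),5000): print("board",rect(ray(c,k,18)))
    for k in blobs(c,(10,130,90),(28,255,255),40):
        if len(k)<250:print("brass",k.mean(0).round(),rect(ray(c,k,105)))
    for k in blobs(c,(0,0,0),(180,255,40),150):
        if cv2.contourArea(k)<1200: print("black",k.mean(0).round(),rect(ray(c,k,117)))
E
python3 look.py
```

```text
top
teal [ 551.5 -186.4  251.2  134.3   -7.1]
board [531.9 208.5 299.7 200.6  -8.4]
brass [437. 302.] [ 460.2 -178.2   32.1   19.8  -87.3]
brass [566. 264.] [ 509.7 -351.2   28.8   20.6  -76.6]
brass [445. 169.] [ 644.6 -198.9   25.3    8.2  -63.7]
scene
teal [ 557.5 -194.5  262.6  136.1   -7.3]
board [534.6 201.1 309.4 213.5  -8.4]
brass [121. 423.] [ 579.5 -404.8   28.4   22.4  -77.2]
brass [323. 401.] [ 735.8 -233.9   27.    11.8   87.2]
brass [287. 339.] [ 645.1 -204.2   39.6   19.3  -37.4]
brass [211. 258.] [ 464.8 -181.5   47.3   21.2  -32.1]
brass [600. 172.] [832.6 408.2 134.6  29.7  29. ]
brass [538. 163.] [737.3 356.7  31.9  30.2  30.2]
brass [490. 161.] [667.6 307.6  98.6  96.2   9.2]
brass [ 2. 50.] [-417.9  -92.3   80.1   12.9  -23.9]
brass [20. 41.] [-423.7  -45.9   93.1   34.   -15.5]
brass [50. 29.] [-436.8   35.1   67.7   52.6  -19.5]
brass [292.   4.] [-81.8 568.2  63.   56.6 -45.4]
brass [150.   2.] [-388.1  301.3   53.7   41.6   42.4]
black [  7. 111.] [-137.7 -193.5  226.4   43.2  -23.9]
black [252.  21.] [-60.  402.6 152.8  73.8 -60.2]
```

Run:
```python
from h import *
c=read_camera("top");i=c["image"]
def crop(a,x,y,w=60,h=44): return cv2.resize(a[y-h//2:y+h//2,x-w//2:x+w//2],(390,290),interpolation=cv2.INTER_CUBIC)
s=read_camera("scene");j=s["image"]
cv2.imwrite("pics/crop.png",np.vstack([np.hstack([crop(i,441,173),crop(i,434,303)]),np.hstack([crop(j,287,342),crop(j,211,260)])]))
def inside(c,P): # project
    E=np.linalg.inv(np.array(c["extrinsics"]));p=E[:3,:3]@P+E[:3,3];return np.round([c["fx"]*p[0]/p[2]+c["cx"],c["fy"]*p[1]/p[2]+c["cy"]],1)
a=np.radians(-7.2);C=np.array([552,-188.5])
for d in(-92,0,92):
  P=C+d*np.array([np.cos(a),np.sin(a)])
  for z in (79,119 if d==0 else 112): print(d,z,P.round(1),inside(c,np.r_[P,z]),inside(s,np.r_[P,z]))
# handle
for cam,n,box in((c,"top",(425,200,460,270)),(s,"scene",(222,265,272,325))):
  x0,y0,x1,y1=box;m=cv2.inRange(cv2.cvtColor(cam["image"][y0:y1,x0:x1],cv2.COLOR_BGR2HSV),(0,0,0),(180,255,62))
  k=np.argwhere(m)[:,::-1]+[x0,y0];print(n,len(k),k.mean(0),rect(ray(cam,k,117)))
```

```text
-92 79 [ 460.7 -177. ] [432.5 304.3] [213.2 264.9]
-92 112 [ 460.7 -177. ] [438.7 302.4] [209.5 251.1]
0 79 [ 552.  -188.5] [436.4 238.5] [248.  302.5]
0 119 [ 552.  -188.5] [444.  232.1] [244.7 286.1]
92 79 [ 643.3 -200. ] [440.  176.5] [287.9 345.6]
92 112 [ 643.3 -200. ] [446.2 168.4] [286.6 332.9]
top 646 [441.76160991 236.08513932] [ 549.  -184.7   74.8   20.2   -6.9]
scene 570 [245.93508772 294.46315789] [ 562.3 -197.1   87.3   20.    -7.4]
```

View pics/crop.png

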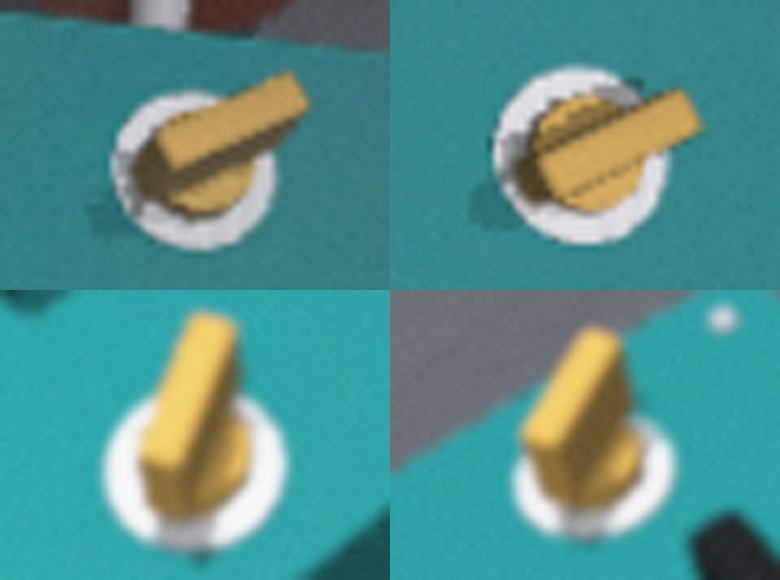

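Both wings point at about −63.5° in the world, so their values are about 0.2 and each has about 57° to go. I estimate the near screw at (460,−178), the far screw at (642.5,−201) and the handle at (551.5,−189.5), with the cover yawed −7.2°. I go to the near screw first.

```bash
for i in 1 2 3; do python3 -m handwheel '[{"grip":0,"x":0.3,"y":-1,"z":0,"roll":-0.35},{"grip":0,"x":0.3,"y":-1,"z":0,"roll":-0.35},{"grip":0,"x":0.3,"y":-1,"z":0,"roll":-0.35},{"grip":0,"x":0.3,"y":-1,"z":0,"roll":-0.35},{"grip":0,"x":0.3,"y":-1,"z":0,"roll":-0.35},{"grip":0,"x":0.3,"y":-1,"z":0,"roll":-0.35},{"grip":0,"x":0.3,"y":-1,"z":0,"roll":-0.35},{"grip":0,"x":0.3,"y":-1,"z":0,"roll":-0.35}]'; done
cat > st.py <<'E'
from h import *
s=observe();R=np.array(s["tcp_rot"]);print("t",round(s["time_s"],2),"p",np.round(s["ee_pos"],1),"tcp x ang",round(np.degrees(np.arctan2(R[1,0],R[0,0])),2),"tilt",R[:,2].round(3),"F",np.round(s["contact_force"],1),"M",np.round(s["moment"],2),"w",round(s["width"],3),"ff",s["finger_force"],"q",np.round(s["joints"],2))
E
python3 st.py
```

```text
time_s: 0.97
ee_pos: [305.5, 338.3, 404.7]
tcp_rot: [[-0.809, 0.588, 0.0], [0.588, 0.809, 0.0], [-0.0, 0.0, -1.0]]
contact_force: [0.3, -0.4, -0.1]
width: 0.498
finger_force: 0.0
time_s: 1.63
ee_pos: [377.5, 98.3, 404.9]
tcp_rot: [[-0.643, 0.766, 0.001], [0.766, 0.643, 0.0], [-0.0, 0.001, -1.0]]
contact_force: [1.0, -0.2, -0.3]
width: 0.5
finger_force: 0.0
time_s: 2.3
ee_pos: [449.6, -141.9, 404.8]
tcp_rot: [[-0.438, 0.899, 0.001], [0.899, 0.438, -0.0], [-0.0, 0.0, -1.0]]
contact_force: [1.1, 0.3, -0.7]
width: 0.497
finger_force: 0.0
t 2.3 p [ 449.6 -141.9  404.8] tcp x ang 115.96 tilt [ 0.001 -0.    -1.   ] F [ 1.1  0.3 -0.7] M [-0.02  0.02  0.01] w 0.497 ff 0.0 q [-0.4   0.01  1.98  0.    1.15 -0.85]
```

```bash
python3 -m handwheel '[{"grip":0,"x":0.18,"y":-0.6,"z":-0.5},{"grip":0,"x":0.17,"y":-0.6,"z":-0.5},{"grip":0,"z":-0.8},{"grip":0,"z":-0.8},{"grip":0,"z":-0.8},{"grip":0,"z":-0.7},{"grip":0,"z":-0.5},{"grip":0,"z":-0.2}]'; python3 st.py
python3 - <<'E'
from h import *
cv2.imwrite("pics/n1.png",np.hstack([cv2.resize(read_camera("scene")["image"][180:340,120:320],(400,320)),cv2.resize(read_camera("top")["image"][220:380,340:540],(400,320))]))
E
```

```text
t 2.3 p [ 449.6 -141.9  404.8] tcp x ang 115.96 tilt [ 0.001 -0.    -1.   ] F [ 1.1  0.3 -0.7] M [-0.02  0.02  0.01] w 0.497 ff 0.0 q [-0.4   0.01  1.98  0.    1.15 -0.85]invalid input at $[0]: expected keys grip, x, y, z, roll
```

View pics/n1.png

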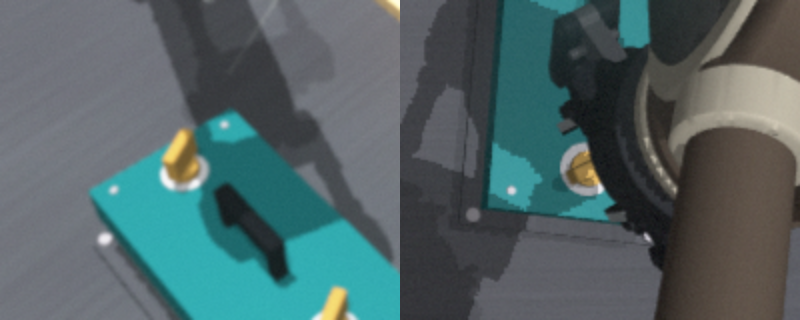

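The call was refused because every key is needed. The picture shows the arm still above the screw: the near wing is at about (180,150) in the left crop and untouched. I resend with all keys.

```bash
python3 -m handwheel '[{"grip":0,"x":0.18,"y":-0.6,"z":-0.5,"roll":0},{"grip":0,"x":0.17,"y":-0.6,"z":-0.5,"roll":0},{"grip":0,"x":0,"y":0,"z":-0.8,"roll":0},{"grip":0,"x":0,"y":0,"z":-0.8,"roll":0},{"grip":0,"x":0,"y":0,"z":-0.8,"roll":0},{"grip":0,"x":0,"y":0,"z":-0.7,"roll":0},{"grip":0,"x":0,"y":0,"z":-0.5,"roll":0},{"grip":0,"x":0,"y":0,"z":-0.2,"roll":0}]' >/dev/null; python3 st.py
python3 - <<'E'
from h import *
cv2.imwrite("pics/n2.png",np.hstack([cv2.resize(read_camera("scene")["image"][180:340,120:320],(400,320)),cv2.resize(read_camera("top")["image"][220:380,340:540],(400,320))]))
E
```

```text
t 3.07 p [ 458.6 -174.9  258.2] tcp x ang 116.1 tilt [-0.005  0.003 -1.   ] F [-0.8 -0.1  0.4] M [-0.   -0.    0.05] w 0.501 ff 0.0 q [-0.45  0.26  2.05  0.    0.85 -0.91]
```

View pics/n2.png

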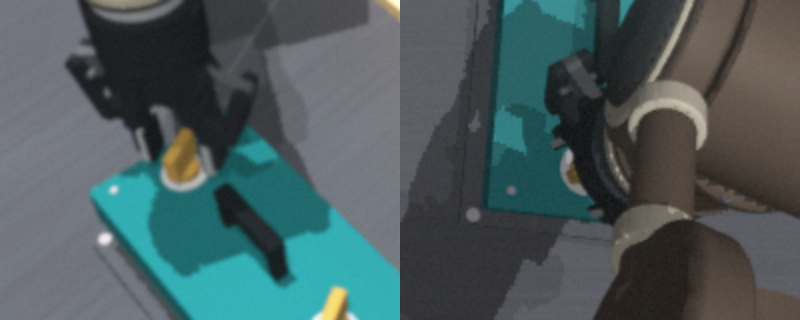

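The pads, at (150,140) and (210,150) in the left crop, straddle the wing at (180,150) well. I raise 6 mm to clear the knob's round base, then close.

```bash
python3 -m handwheel '[{"grip":0,"x":0,"y":-0.05,"z":0.2,"roll":0},{"grip":0.5,"x":0,"y":0,"z":0,"roll":0},{"grip":1,"x":0,"y":0,"z":0,"roll":0},{"grip":1,"x":0,"y":0,"z":0,"roll":0},{"grip":1,"x":0,"y":0,"z":0,"roll":0},{"grip":1,"x":0,"y":0,"z":0,"roll":0},{"grip":1,"x":0,"y":0,"z":0,"roll":0},{"grip":1,"x":0,"y":0,"z":0,"roll":0}]' >/dev/null; python3 st.py
```

```text
t 3.83 p [ 460.6 -178.2  268.5] tcp x ang 116.07 tilt [ 0.002 -0.001 -1.   ] F [-1.1 -0.1  5. ] M [ 0.02  0.26 -0.04] w 0.099 ff 59.17818367481232 q [-0.46  0.24  2.04 -0.    0.86 -0.91]
```

```bash
python3 -m handwheel '[{"grip":1,"x":0,"y":0,"z":0,"roll":0.8},{"grip":1,"x":0,"y":0,"z":0,"roll":0.8},{"grip":1,"x":0,"y":0,"z":0,"roll":0.8},{"grip":1,"x":0,"y":0,"z":0,"roll":0.8},{"grip":1,"x":0,"y":0,"z":0,"roll":0.8},{"grip":1,"x":0,"y":0,"z":0,"roll":0.8},{"grip":1,"x":0,"y":0,"z":0,"roll":0.8},{"grip":1,"x":0,"y":0,"z":0,"roll":0.8}]' >/dev/null; python3 st.py
python3 -m handwheel '[{"grip":1,"x":0,"y":0,"z":0,"roll":0.8},{"grip":1,"x":0,"y":0,"z":0,"roll":0.8},{"grip":1,"x":0,"y":0,"z":0,"roll":0.8},{"grip":1,"x":0,"y":0,"z":0,"roll":0.8},{"grip":1,"x":0,"y":0,"z":0,"roll":0.8},{"grip":1,"x":0,"y":0,"z":0,"roll":0.4},{"grip":1,"x":0,"y":0,"z":0,"roll":0},{"grip":1,"x":0,"y":0,"z":0,"roll":0}]' >/dev/null; python3 st.py
```

```text
t 4.5 p [ 460.5 -178.2  268.5] tcp x ang 148.26 tilt [ 0.002 -0.001 -1.   ] F [-1.9  0.6  5.5] M [ 0.01  0.29 -0.03] w 0.098 ff 59.25684928894043 q [-0.46  0.24  2.04 -0.    0.86 -1.47]
t 5.17 p [ 460.5 -178.2  268.5] tcp x ang 170.09 tilt [ 0.002 -0.001 -1.   ] F [-2.1 -0.6  6.3] M [ 0.03  0.27 -0.01] w 0.101 ff 59.256781339645386 q [-0.46  0.24  2.04 -0.    0.86 -1.85]
```

```bash
python3 -m handwheel '[{"grip":1,"x":0,"y":0,"z":0,"roll":0.3},{"grip":1,"x":0,"y":0,"z":0,"roll":0.2},{"grip":1,"x":0,"y":0,"z":0,"roll":0},{"grip":0,"x":0,"y":0,"z":0,"roll":0},{"grip":0,"x":0,"y":0,"z":0,"roll":0},{"grip":0,"x":0,"y":0,"z":0,"roll":0},{"grip":0,"x":0,"y":0,"z":0.8,"roll":0},{"grip":0,"x":0,"y":0,"z":0.9,"roll":0}]' >/dev/null; python3 st.py
python3 -m handwheel '[{"grip":0,"x":0.8,"y":-0.1,"z":0.3,"roll":-1},{"grip":0,"x":0.8,"y":-0.1,"z":0,"roll":-1},{"grip":0,"x":0.8,"y":-0.1,"z":0,"roll":-1},{"grip":0,"x":0.8,"y":-0.1,"z":0,"roll":-1},{"grip":0,"x":0.8,"y":-0.1,"z":0,"roll":-1},{"grip":0,"x":0.8,"y":-0.1,"z":0,"roll":-1},{"grip":0,"x":0.8,"y":-0.1,"z":0,"roll":-1},{"grip":0,"x":0.47,"y":-0.07,"z":0,"roll":-1}]' >/dev/null; python3 st.py
python3 -m handwheel '[{"grip":0,"x":0,"y":0,"z":0,"roll":-1},{"grip":0,"x":0,"y":0,"z":0,"roll":-1},{"grip":0,"x":0,"y":0,"z":0,"roll":-1},{"grip":0,"x":0,"y":0,"z":0,"roll":-0.2},{"grip":0,"x":0,"y":0,"z":0,"roll":0},{"grip":0,"x":0,"y":0,"z":0,"roll":0},{"grip":0,"x":0,"y":0,"z":0,"roll":0},{"grip":0,"x":0,"y":0,"z":0,"roll":0}]' >/dev/null; python3 st.py
python3 - <<'E'
from h import *
cv2.imwrite("pics/f1.png",np.hstack([cv2.resize(read_camera("scene")["image"][220:400,140:365],(400,320)),cv2.resize(read_camera("top")["image"][120:320,340:540],(400,320))]))
E
```

```text
t 5.83 p [ 458.6 -177.   315.8] tcp x ang 172.56 tilt [-0.006  0.003 -1.   ] F [ 1.1 -0.   0.1] M [-0.02 -0.02  0.01] w 0.498 ff 0.0 q [-0.46  0.16  2.01  0.    0.97 -1.9 ]
t 6.5 p [ 644.1 -200.9  326.3] tcp x ang 132.34 tilt [ 0.001 -0.    -1.   ] F [-0.4 -0.   0. ] M [-0.01  0.02 -0.03] w 0.501 ff 0.0 q [-0.37  0.48  1.57  0.    1.1  -1.11]
t 7.17 p [ 642.  -200.8  326.7] tcp x ang 116.61 tilt [ 0.  0. -1.] F [-0.3  0.3  0.5] M [ 0.03 -0.03 -0.01] w 0.506 ff 0.0 q [-0.37  0.47  1.57  0.    1.1  -0.83]
```

View pics/f1.png

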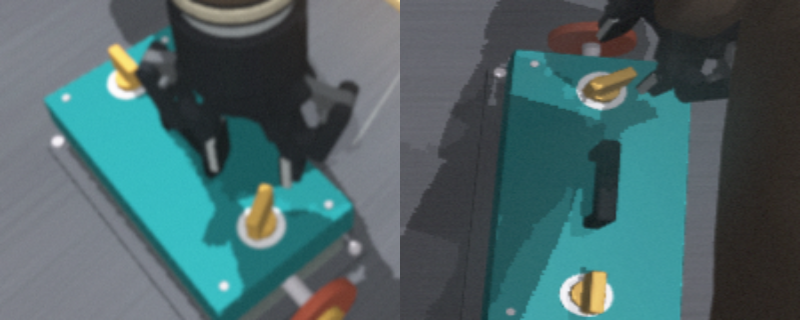

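The near wing, at (598,292) in the right crop, now lies along the cover. The gripper is centred over the far wing, so I descend, close and turn.

```bash
python3 -m handwheel '[{"grip":0,"x":0,"y":0,"z":-0.7,"roll":0},{"grip":0,"x":0,"y":0,"z":-0.7,"roll":0},{"grip":0,"x":0,"y":0,"z":-0.5,"roll":0},{"grip":0,"x":0,"y":0,"z":-0.1,"roll":0},{"grip":0.5,"x":0,"y":0,"z":0,"roll":0},{"grip":1,"x":0,"y":0,"z":0,"roll":0},{"grip":1,"x":0,"y":0,"z":0,"roll":0},{"grip":1,"x":0,"y":0,"z":0,"roll":0}]' >/dev/null; python3 st.py
python3 -m handwheel '[{"grip":1,"x":0,"y":0,"z":0,"roll":0},{"grip":1,"x":0,"y":0,"z":0,"roll":0},{"grip":1,"x":0,"y":0,"z":0,"roll":0.8},{"grip":1,"x":0,"y":0,"z":0,"roll":0.8},{"grip":1,"x":0,"y":0,"z":0,"roll":0.8},{"grip":1,"x":0,"y":0,"z":0,"roll":0.8},{"grip":1,"x":0,"y":0,"z":0,"roll":0.8},{"grip":1,"x":0,"y":0,"z":0,"roll":0.8}]' >/dev/null; python3 st.py
```

```text
t 7.93 p [ 642.7 -201.1  268.1] tcp x ang 116.56 tilt [ 0.002 -0.001 -1.   ] F [ 1.   0.2 -0. ] M [-0.03 -0.07 -0.08] w 0.098 ff 60.115254521369934 q [-0.37  0.54  1.6   0.    1.   -0.83]
t 8.6 p [ 642.6 -201.2  268.1] tcp x ang 140.76 tilt [ 0.002 -0.001 -1.   ] F [-0.1 -1.   2.7] M [-0.05  0.01 -0.06] w 0.101 ff 60.49688458442688 q [-0.37  0.54  1.6  -0.    1.   -1.25]
```

```bash
python3 -m handwheel '[{"grip":1,"x":0,"y":0,"z":0,"roll":0.9},{"grip":1,"x":0,"y":0,"z":0,"roll":0.9},{"grip":1,"x":0,"y":0,"z":0,"roll":0.9},{"grip":1,"x":0,"y":0,"z":0,"roll":0.9},{"grip":1,"x":0,"y":0,"z":0,"roll":0.9},{"grip":1,"x":0,"y":0,"z":0,"roll":0.9},{"grip":1,"x":0,"y":0,"z":0,"roll":0.6},{"grip":1,"x":0,"y":0,"z":0,"roll":0.3}]' >/dev/null; python3 st.py
python3 -m handwheel '[{"grip":1,"x":0,"y":0,"z":0,"roll":0},{"grip":1,"x":0,"y":0,"z":0,"roll":0},{"grip":0,"x":0,"y":0,"z":0,"roll":0},{"grip":0,"x":0,"y":0,"z":0,"roll":0},{"grip":0,"x":0,"y":0,"z":0,"roll":0},{"grip":0,"x":0,"y":0,"z":0.5,"roll":0},{"grip":0,"x":0,"y":0,"z":0.7,"roll":0},{"grip":0,"x":0,"y":0,"z":0.8,"roll":0}]' >/dev/null; python3 st.py
python3 -m handwheel '[{"grip":0,"x":-0.7,"y":0.1,"z":0,"roll":0},{"grip":0,"x":-0.7,"y":0.1,"z":0,"roll":0},{"grip":0,"x":-0.7,"y":0.1,"z":0,"roll":0},{"grip":0,"x":-0.7,"y":0.1,"z":0,"roll":0},{"grip":0,"x":-0.23,"y":0,"z":0,"roll":0},{"grip":0,"x":0,"y":0,"z":0,"roll":0},{"grip":0,"x":0,"y":0,"z":0,"roll":0},{"grip":0,"x":0,"y":0,"z":0,"roll":0}]' >/dev/null; python3 st.py
python3 - <<'E'
from h import *
cv2.imwrite("pics/h1.png",np.hstack([cv2.resize(read_camera("scene")["image"][220:400,140:365],(400,320)),cv2.resize(read_camera("top")["image"][120:320,340:540],(400,320))]))
E
```

```text
t 9.27 p [ 642.4 -201.5  268. ] tcp x ang 172.2 tilt [ 0.002 -0.002 -1.   ] F [-0.8 -0.7  2.1] M [-0.17  0.03 -0.06] w 0.1 ff 60.49891412258148 q [-0.37  0.54  1.6  -0.    1.   -1.8 ]
t 9.93 p [ 641.4 -200.4  326.2] tcp x ang 172.07 tilt [-0.003  0.002 -1.   ] F [-0.2  0.6  0.9] M [-0.04 -0.01  0.03] w 0.499 ff 0.0 q [-0.37  0.47  1.57  0.    1.1  -1.8 ]
t 10.6 p [ 552.3 -189.1  327.5] tcp x ang 172.07 tilt [ 0.002 -0.001 -1.   ] F [ 0.4 -1.  -0.1] M [-0.04  0.03  0.02] w 0.495 ff 0.0 q [-0.4   0.31  1.8   0.    1.03 -1.84]
```

View pics/h1.png

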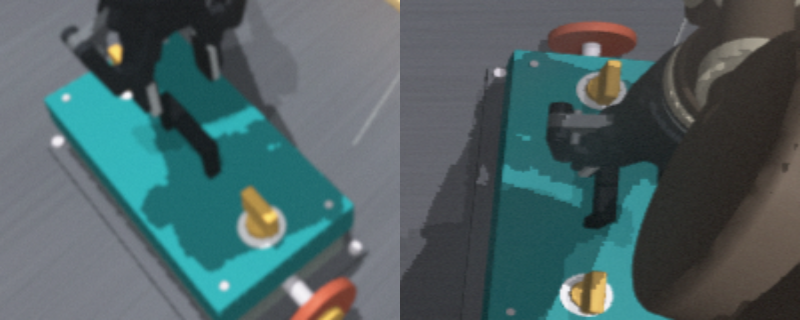

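Both wings, at (605,80) and (597,290) in the right crop, now lie along the cover, and the fingers straddle the handle. I descend, grip and lift straight up.

```bash
python3 -m handwheel '[{"grip":0,"x":0,"y":0,"z":-0.7,"roll":0.15},{"grip":0,"x":0,"y":0,"z":-0.7,"roll":0},{"grip":0,"x":0,"y":0,"z":-0.5,"roll":0},{"grip":0,"x":0,"y":0,"z":-0.2,"roll":0},{"grip":0.5,"x":0,"y":0,"z":0,"roll":0},{"grip":1,"x":0,"y":0,"z":0,"roll":0},{"grip":1,"x":0,"y":0,"z":0,"roll":0},{"grip":1,"x":0,"y":0,"z":0,"roll":0}]' >/dev/null; python3 st.py
python3 -m handwheel '[{"grip":1,"x":0,"y":0,"z":0,"roll":0},{"grip":1,"x":0,"y":0,"z":0,"roll":0},{"grip":1,"x":0,"y":0,"z":0,"roll":0},{"grip":1,"x":0,"y":0,"z":0.1,"roll":0},{"grip":1,"x":0,"y":0,"z":0.1,"roll":0},{"grip":1,"x":0,"y":0,"z":0.1,"roll":0},{"grip":1,"x":0,"y":0,"z":0.1,"roll":0},{"grip":1,"x":0,"y":0,"z":0,"roll":0}]' >/dev/null; python3 st.py
```

```text
t 11.37 p [ 551.7 -189.   264.3] tcp x ang 172.81 tilt [ 0.002 -0.001 -1.   ] F [ 0.7 -0.8 -2.9] M [-0.03 -0.08 -0.  ] w 0.153 ff 60.4901397228241 q [-0.4   0.4   1.83  0.    0.91 -1.85]
t 12.03 p [ 551.2 -188.8  276.2] tcp x ang 172.82 tilt [ 0. -0. -1.] F [ 1.2 -0.2 -6.3] M [ 0.01  0.05 -0.03] w 0.152 ff 60.22393584251404 q [-0.4   0.38  1.83 -0.    0.94 -1.85]
```

```bash
python3 -m handwheel '[{"grip":1,"x":0,"y":0,"z":0.2,"roll":0},{"grip":1,"x":0,"y":0,"z":0.4,"roll":0},{"grip":1,"x":0,"y":0,"z":0.4,"roll":0},{"grip":1,"x":0,"y":0,"z":0.4,"roll":0},{"grip":1,"x":0,"y":0,"z":0.4,"roll":0},{"grip":1,"x":0,"y":0,"z":0.4,"roll":0},{"grip":1,"x":0,"y":0,"z":0.2,"roll":0},{"grip":1,"x":0,"y":0,"z":0,"roll":0}]' >/dev/null; python3 st.py
python3 -m handwheel '[{"grip":1,"x":0,"y":0.2,"z":0,"roll":0},{"grip":1,"x":-0.02,"y":0.4,"z":0,"roll":0},{"grip":1,"x":-0.03,"y":0.6,"z":0,"roll":0},{"grip":1,"x":-0.03,"y":0.6,"z":0,"roll":-0.05},{"grip":1,"x":-0.03,"y":0.6,"z":0,"roll":-0.05},{"grip":1,"x":-0.03,"y":0.6,"z":0,"roll":-0.05},{"grip":1,"x":-0.03,"y":0.6,"z":0,"roll":-0.05},{"grip":1,"x":-0.03,"y":0.6,"z":0,"roll":-0.05}]' >/dev/null
python3 -m handwheel '[{"grip":1,"x":-0.03,"y":0.6,"z":0,"roll":0},{"grip":1,"x":-0.03,"y":0.6,"z":0,"roll":0},{"grip":1,"x":-0.03,"y":0.6,"z":0,"roll":0},{"grip":1,"x":-0.03,"y":0.6,"z":0,"roll":0},{"grip":1,"x":-0.03,"y":0.6,"z":0,"roll":0},{"grip":1,"x":-0.03,"y":0.6,"z":0,"roll":0},{"grip":1,"x":-0.03,"y":0.6,"z":0,"roll":0},{"grip":1,"x":-0.03,"y":0.6,"z":0,"roll":0}]' >/dev/null
python3 -m handwheel '[{"grip":1,"x":-0.03,"y":0.6,"z":0,"roll":0},{"grip":1,"x":-0.03,"y":0.6,"z":0,"roll":0},{"grip":1,"x":-0.03,"y":0.6,"z":0,"roll":0},{"grip":1,"x":-0.03,"y":0.6,"z":0,"roll":0},{"grip":1,"x":-0.03,"y":0.6,"z":0,"roll":0},{"grip":1,"x":-0.03,"y":0.5,"z":0,"roll":0},{"grip":1,"x":0,"y":0.3,"z":0,"roll":0},{"grip":1,"x":0,"y":0,"z":0,"roll":0}]' >/dev/null; python3 st.py
python3 - <<'E'
from h import *
cv2.imwrite("pics/b1.png",np.hstack([cv2.resize(read_camera("scene")["image"],(400,300)),cv2.resize(read_camera("top")["image"],(400,300))]))
E
```

```text
t 12.7 p [ 552.  -189.2  350.6] tcp x ang 172.82 tilt [ 0.005 -0.002 -1.   ] F [ 0.9 -1.  -5.1] M [-0.01 -0.09 -0.03] w 0.152 ff 60.28477907180786 q [-0.4   0.28  1.78 -0.    1.07 -1.85]
t 14.7 p [531.6 197.3 346.7] tcp x ang 171.71 tilt [-0.002  0.001 -1.   ] F [ 0.1 -0.3 -6.1] M [-0.03 -0.07  0.01] w 0.153 ff 60.216790437698364 q [ 0.28  0.26  1.82  0.    1.06 -1.15]
```

View pics/b1.png

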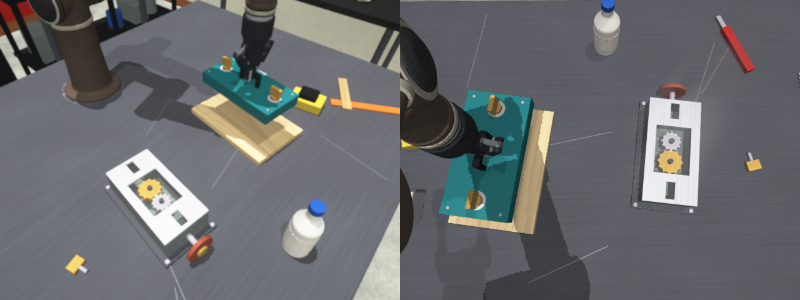

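The cover is held level over the board, and the box at (668,150) in the right half is uncovered. I move 9 mm more in y and lower.

```bash
python3 -m handwheel '[{"grip":1,"x":0.02,"y":0.15,"z":-0.3,"roll":0},{"grip":1,"x":0.02,"y":0.15,"z":-0.5,"roll":0},{"grip":1,"x":0,"y":0,"z":-0.6,"roll":0},{"grip":1,"x":0,"y":0,"z":-0.6,"roll":0},{"grip":1,"x":0,"y":0,"z":-0.6,"roll":0},{"grip":1,"x":0,"y":0,"z":-0.4,"roll":0},{"grip":1,"x":0,"y":0,"z":-0.2,"roll":0},{"grip":1,"x":0,"y":0,"z":-0.1,"roll":0}]' >/dev/null; python3 st.py
python3 -m handwheel '[{"grip":1,"x":0,"y":0,"z":-0.1,"roll":0},{"grip":1,"x":0,"y":0,"z":-0.05,"roll":0},{"grip":1,"x":0,"y":0,"z":-0.05,"roll":0},{"grip":1,"x":0,"y":0,"z":-0.05,"roll":0},{"grip":1,"x":0,"y":0,"z":-0.05,"roll":0},{"grip":1,"x":0,"y":0,"z":0,"roll":0},{"grip":1,"x":0,"y":0,"z":0,"roll":0},{"grip":1,"x":0,"y":0,"z":0,"roll":0}]' >/dev/null; python3 st.py
```

```text
t 15.47 p [533.3 203.5 247.1] tcp x ang 171.52 tilt [-0.003 -0.001 -1.   ] F [ 0.1  0.1 -4.8] M [ 0.02  0.07 -0.  ] w 0.148 ff 60.14813303947449 q [ 0.29  0.4   1.86 -0.    0.88 -1.13]
t 16.13 p [533.8 204.2 239.9] tcp x ang 171.57 tilt [ 0.  0. -1.] F [ 0.1 -0.7 -5.4] M [-0.01  0.03  0.01] w 0.152 ff 60.15407681465149 q [ 0.29  0.42  1.87  0.    0.86 -1.13]
```

```bash
python3 -m handwheel '[{"grip":1,"x":0,"y":0.1,"z":-0.03,"roll":0},{"grip":1,"x":0,"y":0,"z":-0.03,"roll":0},{"grip":1,"x":0,"y":0,"z":-0.03,"roll":0},{"grip":1,"x":0,"y":0,"z":0,"roll":0},{"grip":1,"x":0,"y":0,"z":0,"roll":0},{"grip":1,"x":0,"y":0,"z":0,"roll":0},{"grip":1,"x":0,"y":0,"z":0,"roll":0},{"grip":1,"x":0,"y":0,"z":0,"roll":0}]' >/dev/null; python3 st.py
```

```text
t 16.8 p [533.9 207.4 237.3] tcp x ang 171.56 tilt [ 0.     0.001 -1.   ] F [-1.1  2.2 -0.7] M [0.24 0.24 0.08] w 0.156 ff 60.84620475769043 q [ 0.29  0.42  1.86  0.    0.86 -1.13]
```

Contact: the weight has gone onto the board. I release, rise and back away.

```bash
python3 -m handwheel '[{"grip":1,"x":0,"y":0,"z":-0.02,"roll":0},{"grip":1,"x":0,"y":0,"z":0,"roll":0},{"grip":0.4,"x":0,"y":0,"z":0,"roll":0},{"grip":0,"x":0,"y":0,"z":0,"roll":0},{"grip":0,"x":0,"y":0,"z":0,"roll":0},{"grip":0,"x":0,"y":0,"z":0,"roll":0},{"grip":0,"x":0,"y":0,"z":0.3,"roll":0},{"grip":0,"x":0,"y":0,"z":0.6,"roll":0}]' >/dev/null
python3 -m handwheel '[{"grip":0,"x":0,"y":0,"z":0.8,"roll":0},{"grip":0,"x":0,"y":0,"z":0.8,"roll":0},{"grip":0,"x":0,"y":0,"z":0.8,"roll":0},{"grip":0,"x":0,"y":-0.8,"z":0.8,"roll":0},{"grip":0,"x":0,"y":-0.8,"z":0.8,"roll":0},{"grip":0,"x":0,"y":-0.8,"z":0,"roll":0},{"grip":0,"x":0,"y":-0.8,"z":0,"roll":0},{"grip":0,"x":0,"y":-0.8,"z":0,"roll":0}]' >/dev/null
python3 -m handwheel '[{"grip":0,"x":0,"y":-0.8,"z":0,"roll":0},{"grip":0,"x":0,"y":-0.8,"z":0,"roll":0},{"grip":0,"x":0,"y":-0.8,"z":0,"roll":0},{"grip":0,"x":0,"y":-0.8,"z":0,"roll":0},{"grip":0,"x":0,"y":-0.8,"z":0,"roll":0},{"grip":0,"x":0,"y":-0.4,"z":0,"roll":0},{"grip":0,"x":0,"y":0,"z":0,"roll":0},{"grip":0,"x":0,"y":0,"z":0,"roll":0}]' >/dev/null; python3 st.py
python3 - <<'E'
from h import *
c=read_camera("top")
for k in blobs(c,(80,100,40),(100,255,255),1000): print("teal",rect(ray(c,k,52)))
cv2.imwrite("pics/e1.png",np.hstack([cv2.resize(read_camera("scene")["image"],(400,300)),cv2.resize(c["image"],(400,300))]))
E
```

```text
t 18.8 p [533.8 -45.  383.7] tcp x ang 171.47 tilt [ 0.     0.001 -1.   ] F [-0.4 -0.2 -0.5] M [0.02 0.07 0.04] w 0.496 ff 0.0 q [-0.17  0.16  1.86  0.    1.12 -1.59]
teal [536.1 216.7 248.1 110.2  -8.6]
```

View pics/e1.png

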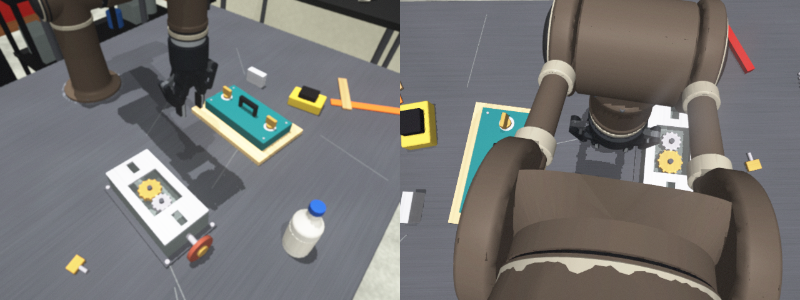

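The scene half shows the cover flat and centred on the board at about (247,115), both wings along its length, and the gripper clear. I hand in.

```bash
python3 -c "from workcell import *;print(sign_off())"
```

```text
the job is handed in; nothing more can be done
None
```

Job handed in: I turned both thumbscrews anticlockwise to within a degree or so of their stops, then set the cover down on the board. The last picture shows it flat, centred and lengthways with the gripper clear. I got no verdict back.

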